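# Fetch the dark chocolate from the sliding-door case

## Robot

A 7-joint arm with a two-finger parallel gripper is mounted at the origin on the work surface. World frame = base frame: x ahead of the robot, y to its left, z up, the work surface at z = 0. Lengths are in mm, angles in rad, forces in N, time in s.
With the tool pointing down it reaches from about 400 to 850 mm from the base axis. Payload 10.4 kg.
Tool frame: the origin (TCP) lies midway between the tips of the shut fingers; the grasp point (between the pads) lies tcp_to_grasp behind it (tcp_to_grasp is the distance from the TCP to the grasp point, in mm); z points along the fingers, y is the direction in which the jaws open and shut (so a half turn about z gives the same grasp; the last joint's range is limited). The gripper opens to 87 mm and grips with 3 to 60 N. Pads are 19 mm wide; open, the fingers measure 117 mm over their backs; the gripper's body (75 mm by 190 mm) begins 51 mm behind the grasp point.
Start: joints at [-1.225, 0.332, -0.065, 1.46, 0.022, 1.35, -0.088], TCP at [225.299, 583.003, 222.576] pointing down, gripper open.
Joint ranges: [-2.6, 2.6], [-0.5, 2.12], [-1.47, 1.34], [0.16, 2.42], [-1.27, 4.41], [0.06, 2.06], [-2.6, 2.6]. Speed limits (rad/s): [2.22, 2.22, 2.79, 2.79, 3.14, 3.14, 3.14].

## Interface

Orientations are given as a unit quaternion [w, x, y, z].
In Python, from workcell import * gives the robot as it stands.
- The arm moves only by the tool play_rows, never from a script. Its argument "commands" is one flat list of numbers, 7 for each row, row after row: the shift along the tool's x, y, z in mm, then the turn, a rotation vector about the tool's x, y, z in units of 5 degrees (1.0 is 5 degrees), then the closure in counts, from 0 (fully open) to 255 (shut). In form: [dx, dy, dz, wx, wy, wz, gripper, dx, dy, dz, wx, wy, wz, gripper, ...]. A call has 1 to 8 rows; each row is the pose to reach, as a shift and turn from the pose commanded when the call began, along the tool's axes at that moment; what a row does not reach only later rows make up. A row lasts 1/8 s, in which the tool goes at most 62.5 mm and 10.7 degrees, less where a joint would pass 70% of its speed; a pose out of reach is approached as far as the arm can. A call with a gripper value outside its range is refused whole. The fingers move at their own pace and stop on an object; "newtons" is the grip in N (left out, the last holds). Time passes only in rows, so rows that repeat a pose let the fingers close. It gives the time, the measured TCP pose, the force and the opening at its end, in the units of the state.
- get_obs(): the state, without advancing time (a new reading comes with each control period).
- get_image(name): name is "scene" or "top" or "wrist"; returns (picture, depth): 480x640x3 uint8, red, green, blue; 480x640 float32, mm along the optical axis (not along the pixel's ray), 0 where there is no reading.
- camera_model(name): a dict with "fovy" (degrees; the focal length in pixels is half the picture's height over the tangent of half this angle, whatever the lens; pixels are square), "cx", "cy" (the principal point, pixels), "dist" ([k1, k2, p1, p2, k3] as OpenCV has them; the pictures are not rectified), "camera_from_world" (4x4, takes a point from world to camera coordinates); the wrist camera has in their place "hand_eye" (4x4, takes a point from camera to tool coordinates, whose origin is the TCP and whose axes are the flange's). Camera axes: x right, y down, z forward; pixel columns grow to the right and rows downward; lengths in mm; the calibration is good to about 2 mm. A picture is of the moment at which its call begins: read the wrist's pose just before it. camera_model takes no time and is no camera call.
- hand_in(): hands the job in, once; it reports no verdict.
The state is a dict: "time": time; "joints": joint angles; "qvel": joint speeds; "tau": joint torques, N m; "eef_pos": TCP position; "eef_rot": TCP orientation; "force": force on the tool from outside, world axes, zero at the start; "moment": the same for the moment, N m; "width": finger opening in mm.
Only numpy, scipy, OpenCV 4.12 (cv2) and the standard library are available. Lean on these libraries where they do the work, as an engineer would, in place of code of your own. Each camera call takes 0.05 s, during which the arm holds its last target.

## Task

Slide back the glass door that covers the dark chocolate block, take the block out and lay it gently - do not drop it - flat and lengthwise along the middle of the wooden board. Then slide the door fully shut again, so that both doors are closed, and leave the ivory block, the cake, the palette knife and the sugar shaker where they are.

Things in the scene. Friction and masses are not known exactly. Their poses are not given: they have to be found in the camera images.
- case: bench-top chocolate case, fixed: a grey metal tub 580 mm wide (y), 330 deep (x) under two sliding glass doors, with a grey cooling box 210 mm high along its far side (x 165 to 265 mm). Origin on the bench under the tub's centre; x points from the low front to the far side, y left, z up. Walls 15 mm thick.
- tub_floor (a point): centre of the tub's flat floor, 75 mm above the bench; axes as the case's. A divider (8 mm wide, 55 mm high) at y = 0 parts it into a left (y > 0) and a right (y < 0) compartment, each 271 mm wide and 300 mm deep, with one chocolate block in each
- deck (a point): centre of the sloping deck on which the doors run, 165 mm above the bench. The deck (its x, y; z square to it) slopes 10 degrees (0.175 rad) down to the front. End walls end at the deck (right end: 13 mm above it); rails along its front and far edges stand 30 mm above it.
- left_door (a joint): travel in m of the left glass door (lower track: it slides under the right one). 0 = shut (up to 0.008 at the start); grows as it slides right (case -y) to its stop at 0.215, where the left 215 mm of the left compartment lie open. Glass in an aluminium frame, 300 x 287 x 10 mm, top face 11 mm above the deck. About 2.5 N moves it; it stays where left.
- right_door (a joint): travel in m of the right glass door (upper track: it slides over the left one). 0 = shut; grows as it slides left (case +y) to its stop at 0.215, where the right 215 mm of the right compartment lie open. Size and resistance as the left door; top face 25 mm above the deck. The shut doors overlap by 24 mm at the middle.
- left_door_handle (a point): centre of the left door's handle: an upright black ledge 120 mm long (deck x), 12 thick (y), 44 high, standing on the door along its left end; point 22 mm above the door's top. Shut: 267 mm left of the case's centre line. Can be pushed on its left side from above the end wall. Fully open: some 30 mm of free room between it and the shut right door's edge.
- right_door_handle (a point): centre of the right door's handle: an upright black ledge 120 mm long (deck x), 12 thick (y), 30 high, standing on the door along its right end; point 15 mm above the door's top. Shut: 267 mm right of the case's centre line. Can be pushed on its right side from above the end wall. Nothing stands beside it on the left.
- dark_block_center (a point): centre of the dark brown chocolate block, a moulded slab of 5 x 2 segments, 160 mm long (its x), 56 wide (its y), 26 thick (its z), 0.2 to 0.4 kg. Lies flat on the floor of the left or the right compartment (either), its middle about 150 to 195 mm from the divider, its length within 20 degrees of the case's x
- ivory_block_center (a point): centre of the ivory-coloured block of the same size in the other compartment; it stays there
- board_top (a point): centre of the top face of the wooden board, fixed: 270 mm long (its x), 180 mm wide (its y), 18 mm thick, top face 18 mm above the bench
- cake: decorated cream cake, 150 mm across, about 115 mm high, on a round blue card 180 mm across; origin under its centre; stays where it is
- palette_knife: palette knife, black handle and steel blade, 245 mm long (its x), 28 mm wide, 16 mm high, lying on the bench; stays where it is
- sugar_shaker: steel sugar shaker, 65 mm across, 90 mm high, standing; origin under its centre; stays where it is

How it is judged:
By the outcome, as a careful person would: the job done as asked, in the order asked, and still so for the second after the job is handed in, with the robot touching nothing.
It also fails if it takes over 69 s, if anything falls off the work surface, if the arm or the gripper's body presses on something with over 40 N, if the wrist force passes 120 N, or if a joint passes its speed limit or range.

## Working session

There is one attempt and no reset: what is moved stays moved. The work goes in short steps, Python scripts to look and compute and a tool call to move; the robot and the scene stay as the last step left them, time stands still between calls to the robot, and variables do not carry over. Pictures are saved under pics/ and viewed, and the job is handed in when it is done.

Besides the shell and the picture viewer there is one more tool, called after "Emit:" in YAML: its name, and indented under it one key for each argument. play_rows: Moves the arm, as the interface text tells. Its arguments: {"type":"object","properties":{"commands":{"type":"array","items":{"type":"number"}},"newtons":{"type":"number"}},"required":["commands"]}

```bash
ls; mkdir -p pics
python3 - <<'E'
from workcell import *
import cv2,numpy as np
o=get_obs();print({k:np.round(v,3).tolist() for k,v in o.items()})
for n in ["scene","top"]:
    im,d=get_image(n);cv2.imwrite(f"pics/{n}0.png",im[:,:,::-1]);np.save(f"pics/{n}0.npy",d)
    print(n,camera_model(n))
print(camera_model("wrist"))
E
```

```text
pics
{'time': 0.0, 'joints': [-1.225, 0.333, -0.065, 1.461, 0.022, 1.35, -0.088], 'qvel': [0.001, 0.0, 0.0, 0.0, 0.001, -0.001, 0.0], 'tau': [-0.001, -62.325, 0.024, -38.99, -0.061, 0.04, 0.0], 'eef_pos': [225.161, 582.613, 221.745], 'eef_rot': [-0.0, 0.183, 0.983, -0.001], 'force': [-0.224, 0.568, -0.26], 'moment': [-0.062, -0.018, -0.01], 'width': 87.013}
scene {'fovy': 56.78751551675645, 'cx': 323.40022429871044, 'cy': 235.00050236790898, 'dist': array([-0.09954914,  0.        ,  0.        ,  0.        ,  0.        ]), 'camera_from_world': array([[ 2.14567235e-01,  9.76540709e-01,  1.81423664e-02,
        -2.46742748e+01],
       [ 7.40031646e-01, -1.50422389e-01, -6.55535100e-01,
        -3.02963205e+02],
       [-6.37427693e-01,  1.54082279e-01, -7.54946745e-01,
         1.56580581e+03],
       [ 0.00000000e+00,  0.00000000e+00,  0.00000000e+00,
         1.00000000e+00]])}
top {'fovy': 45.891773906471435, 'cx': 324.40453175409914, 'cy': 235.11038511520496, 'dist': array([-0.00500813,  0.        ,  0.        ,  0.        ,  0.        ]), 'camera_from_world': array([[ 1.13081366e-02, -9.99918081e-01,  5.99640973e-03,
        -1.21036663e+02],
       [-9.83213861e-01, -1.22109501e-02, -1.82047786e-01,
         5.26711757e+02],
       [ 1.82106095e-01, -3.83713192e-03, -9.83271400e-01,
         1.51229781e+03],
       [ 0.00000000e+00,  0.00000000e+00,  0.00000000e+00,
         1.00000000e+00]])}
{'fovy': 69.40324295704147, 'cx': 314.9813935455661, 'cy': 242.0220597004906, 'dist': array([-0.06725279,  0.        ,  0.        ,  0.        ,  0.        ]), 'hand_eye': array([[-8.67329085e-05, -9.63016466e-01, -2.69442532e-01,
         7.34073440e+01],
       [ 9.99999897e-01, -2.03720928e-04,  4.06222833e-04,
        -7.21608181e-01],
       [-4.46090359e-04, -2.69442469e-01,  9.63016385e-01,
        -1.63484189e+02],
       [ 0.00000000e+00,  0.00000000e+00,  0.00000000e+00,
         1.00000000e+00]])}
```

View pics/scene0.png

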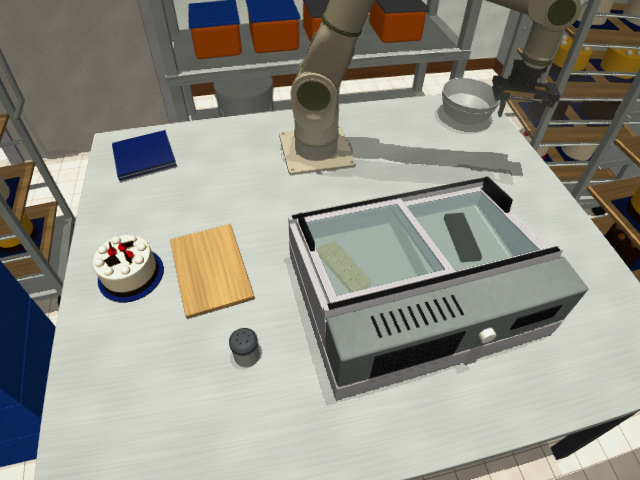

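View pics/top0.png

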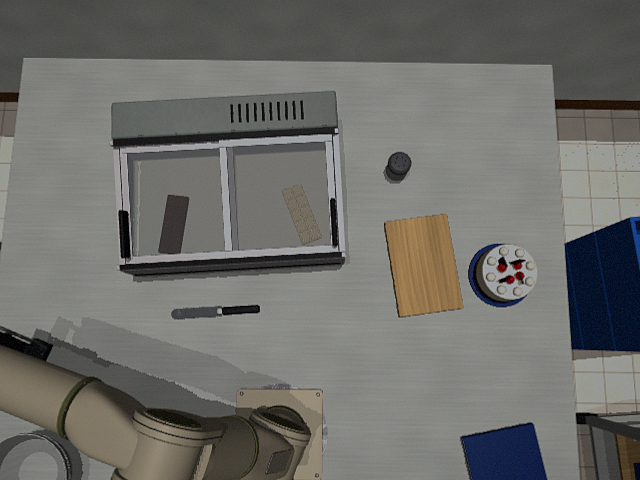

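```bash
python3 -c "
import workcell,inspect
print([n for n in dir(workcell) if not n.startswith('_')])"
```

```text
['IKError', 'camera_model', 'get_image', 'get_obs', 'hand_in', 'tcp_to_grasp']
```

The dark block lies in the left compartment: in the top view it is at about (174,224), and the left door's handle is at (124,234). The board is at about (424,265). Next I'll measure these.

```bash
cat > h.py <<'E'
import numpy as np,cv2
from workcell import *
from scipy.spatial.transform import Rotation as R
def K(m):
    f=240/np.tan(np.radians(m['fovy']/2));return np.array([[f,0,m['cx']],[0,f,m['cy']],[0,0,1.]])
def T_wc(name,o=None):
    m=camera_model(name)
    if name=='wrist':
        q=o['eef_rot'];T=np.eye(4);T[:3,:3]=R.from_quat([q[1],q[2],q[3],q[0]]).as_matrix();T[:3,3]=o['eef_pos'];return T@m['hand_eye']
    return np.linalg.inv(m['camera_from_world'])
def rays(name,px,o=None):
    m=camera_model(name);p=cv2.undistortPoints(np.float64(px).reshape(-1,1,2),K(m),m['dist']).reshape(-1,2)
    T=T_wc(name,o);d=np.c_[p,np.ones(len(p))]@T[:3,:3].T
    return T[:3,3],d
def onz(name,px,z,o=None):
    c,d=rays(name,px,o);return c+d*((z-c[2])/d[:,2])[:,None]
def cloud(name,dep,o=None):
    v,u=np.mgrid[:480,:640];c,d=rays(name,np.c_[u.ravel(),v.ravel()],o)
    return (c+d*dep.reshape(-1,1)).reshape(480,640,3)
def project(name,P,o=None):
    m=camera_model(name);W=np.linalg.inv(T_wc(name,o))
    rv=cv2.Rodrigues(W[:3,:3])[0];return cv2.projectPoints(np.float64(P).reshape(-1,1,3),rv,W[:3,3],K(m),m['dist'])[0].reshape(-1,2)
E
python3 - <<'E'
from h import *
im=cv2.imread('pics/top0.png');d=np.load('pics/top0.npy');P=cloud('top',d)
print('tcp2g',tcp_to_grasp)
sub=np.zeros((480,640),bool);sub[85:145,105:345]=1
m=sub&(abs(P[...,2]-210)<8)&(d>0)
mm=cv2.morphologyEx(m.astype(np.uint8),cv2.MORPH_OPEN,np.ones((3,3)))
pts=P[mm>0];print(len(pts),np.median(pts[:,2]));
r=cv2.minAreaRect(pts[:,:2].astype(np.float32));print('box',r,cv2.boxPoints(r).round(1).tolist())
hsv=cv2.cvtColor(im,cv2.COLOR_BGR2HSV)
# board
b=cv2.inRange(hsv,(8,70,90),(28,255,255));b[:,:370]=0;b[:200]=0;b[330:]=0;b[:,470:]=0
cs=max(cv2.findContours(b,0,1)[0],key=cv2.contourArea)
w=onz('top',cs.reshape(-1,2),18)[:,:2].astype(np.float32);r=cv2.minAreaRect(w);print('board',r,cv2.boxPoints(r).round(1).tolist())
print('depth z board',np.median(P[...,2][b>0]))
# dark block
g=im.max(2);print('blockcol',im[224,174],im[180,150],im[210,300],'depth z',P[224,174],P[180,150])
k=((g<75)).astype(np.uint8);k[:,:140]=0;k[:,215:]=0;k[:160]=0;k[258:]=0
k=cv2.morphologyEx(k,cv2.MORPH_OPEN,np.ones((3,3)))
cs=max(cv2.findContours(k,0,1)[0],key=cv2.contourArea);print(cv2.boundingRect(cs))
w=onz('top',cs.reshape(-1,2),101)[:,:2].astype(np.float32);r=cv2.minAreaRect(w);print('dark',r,cv2.boxPoints(r).round(1).tolist())
for z in (np.s_[185:265,115:135],np.s_[195:250,325:340]):
  q=P[z][(g[z]<60)&(d[z]>0)];print('handle',len(q),np.median(q,0),q.min(0),q.max(0))
big=cv2.resize(im[80:340,90:490],None,fx=2,fy=2,interpolation=2);cv2.imwrite('pics/topbig.png',big)
E
```

```text
tcp2g 18.700000000000003
8723 208.8960575832782
box ((787.826171875, 146.1551055908203), (147.1354522705078, 579.315673828125), 3.9702396392822266) [[694.4000244140625, 430.0], [734.5, -147.89999389648438], [881.2999877929688, -137.6999969482422], [841.2000122070312, 440.20001220703125]]
board ((455.071533203125, -390.5173034667969), (268.8122253417969, 177.98280334472656), 8.550285339355469) [[308.8999938964844, -322.5], [335.3999938964844, -498.5], [601.2000122070312, -458.5], [574.7999877929688, -282.5]]
depth z board 16.34107559748736
blockcol [44 47 53] [108 112 113] [83 93 99] depth z [531.20245299 270.4173993  162.17501857] [642.68672922 334.95894612 176.73312091]
(159, 195, 30, 59)
dark ((542.94775390625, 288.0236511230469), (59.50823974609375, 158.97874450683594), 84.222900390625) [[460.8999938964844, 266.3999938964844], [619.0, 250.39999389648438], [625.0, 309.6000061035156], [466.8999938964844, 325.6000061035156]]
handle 504 [498.90340593 384.23529625 194.55119835] [425.91329718 363.17991536 106.01973186] [629.94411162 412.26923945 218.35313949]
handle 268 [ 535.7884805  -137.33734777  201.50897829] [ 474.54701177 -150.84409729  104.60837797] [ 621.11846634 -127.16186019  218.556811  ]
```

View pics/topbig.png

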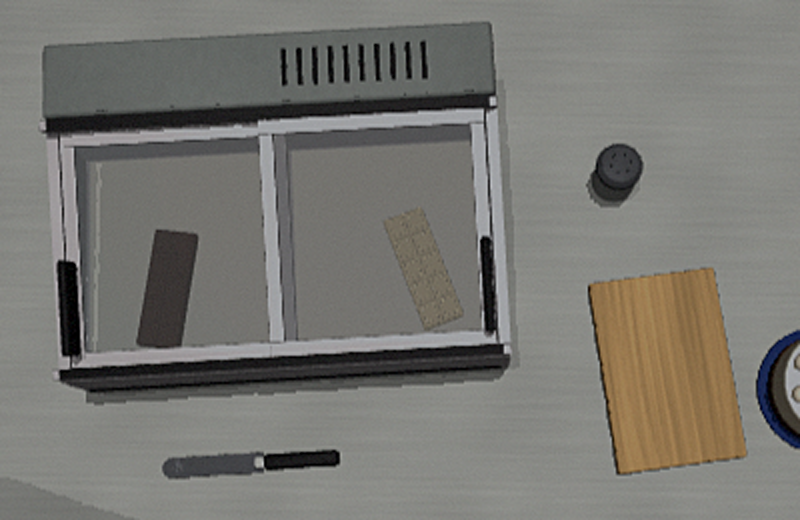

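Run:
```python
from h import *
im=cv2.imread('pics/top0.png');d=np.load('pics/top0.npy');P=cloud('top',d)
a=np.radians(3.97);ex=np.array([np.cos(a),np.sin(a)]);ey=np.array([-ex[1],ex[0]]);O=np.array([596.8,132.9])
C=np.dstack([(P[...,:2]-O)@ex,(P[...,:2]-O)@ey,P[...,2]])
g=im.max(2)
for nm,z in (('L',np.s_[200:262,112:136]),('R',np.s_[190:252,322:342])):
  k=(g[z]<50)&(d[z]>0)&(C[z][...,2]>180+0*C[z][...,0]);q=C[z][k];print(nm,len(q),np.percentile(q,[2,50,98],0).round(1).tolist())
# front & side rails: high points
print('frontrail',[C[r,230].round(1).tolist() for r in range(245,272,3)])
print('leftend',[C[170,c].round(1).tolist() for c in range(110,132,2)])
# cake: card blue
hsv=cv2.cvtColor(im,cv2.COLOR_BGR2HSV);b=cv2.inRange(hsv,(105,120,40),(130,255,255));b[:,:440]=0;b[:,545:]=0;b[:230]=0;b[320:]=0
w=onz('top',np.argwhere(b>0)[:,::-1],3);print('card',cv2.minEnclosingCircle(w[:,:2].astype(np.float32)))
k=(P[...,2]>60)&(d>0);k[:,:460]=0;k[:,560:]=0;k[:220]=0;k[330:]=0
q=P[k];print('cake',cv2.minEnclosingCircle(q[:,:2].astype(np.float32)),np.percentile(q,[1,50,99],0).round(0).tolist())
k=(P[...,2]>60)&(d>0);k[:,:370]=0;k[:,430:]=0;k[:130]=0;k[200:]=0
q=P[k];print('shaker',np.median(q,0))
```

```text
L 352 [[-137.5, 254.0, 181.1], [-77.0, 257.1, 200.0], [-25.9, 265.9, 215.2]]
R 230 [[-137.8, -270.4, 186.0], [-82.5, -264.4, 203.0], [-26.0, -258.8, 215.8]]
frontrail [[-120.1, -1.0, 171.1], [-127.6, -0.6, 170.4], [-134.1, 0.7, 163.3], [-142.0, 0.7, 164.8], [-149.5, 1.1, 163.6], [-157.2, 1.2, 164.0], [-165.0, 1.2, 165.6], [-164.6, 10.4, 107.1], [-165.7, 18.4, 56.4]]
leftend [[151.1, 367.1, -2.7], [150.0, 360.5, -0.4], [90.4, 289.4, 180.8], [89.5, 283.6, 182.7], [91.8, 281.3, 174.7], [89.0, 273.5, 182.2], [86.3, 265.8, 189.7], [86.5, 261.2, 188.2], [86.0, 255.9, 188.8], [85.7, 250.8, 188.9], [85.5, 245.8, 188.6]]
card ((429.4706115722656, -607.1786499023438), 88.56511688232422)
cake ((429.97003173828125, -608.714599609375), 75.88197326660156) [[358.0, -678.0, 63.0], [427.0, -605.0, 85.0], [498.0, -537.0, 110.0]]
shaker [ 724.84595101 -318.17982531   83.45465835]
```

```bash
cat >> h.py <<'E'
import json,os
O=np.array([596.8,132.9]);A=np.radians(3.97)
def case(x,y): 
    return O+x*np.array([np.cos(A),np.sin(A)])+y*np.array([-np.sin(A),np.cos(A)])
def Rdown(yaw): # yaw(deg) of tool y in world
    t=np.radians(yaw);y=np.array([np.cos(t),np.sin(t),0]);z=np.array([0,0,-1.]);x=np.cross(y,z);return np.c_[x,y,z]
def load(): 
    c=json.load(open('cmd.json'));return np.array(c['p']),np.array(c['R'])
def save(p,Rm): json.dump({'p':list(p),'R':np.asarray(Rm).tolist()},open('cmd.json','w'))
def to(x,y,z,yaw,base=None):
    p,Rm=base or load();s=Rm.T@(np.array([x,y,z])-p);w=R.from_matrix(Rm.T@Rdown(yaw)).as_rotvec(degrees=True)/5
    print(np.r_[s.round(1),w.round(2)].tolist())
def did(s,w):
    p,Rm=load();save(p+Rm@np.array(s),Rm@R.from_rotvec(np.array(w)*5,degrees=True).as_matrix())
def st():
    o=get_obs();p,Rm=load();q=o['eef_rot'];Q=R.from_quat([q[1],q[2],q[3],q[0]]).as_matrix()
    print('t',o['time'],'pos',np.round(o['eef_pos'],1),'cmd',p.round(1),'F',np.round(o['force'],1),'w',round(o['width'],1),'yaw',np.degrees(np.arctan2(Q[1,1],Q[0,1])).round(2),'z',Q[:,2].round(3),'case',np.round([(np.array(o['eef_pos'][:2])-O)@[np.cos(A),np.sin(A)],(np.array(o['eef_pos'][:2])-O)@[-np.sin(A),np.cos(A)]],1));return o
E
python3 - <<'E'
from h import *
q=[0,.183,.983,0];save([225.3,583,222.6],R.from_quat([q[1],q[2],q[3],q[0]]).as_matrix())
o=st();h=case(-80,260);print(h)
to(225.3,583,260,93.97-15)
to(*(np.array([225.3,583])*.5+h*.5),260,93.97);to(*h,260,93.97)
print(camera_model('wrist')['hand_eye'].round(2).tolist()[0])
E
```

```text
t 0.1 pos [225.2 582.7 221.9] cmd [225.3 583.  222.6] F [-0.4 -0.8  0.6] w 87.0 yaw 68.87 z [-0.    -0.001 -1.   ] case [-339.6  474.4]
[498.99108833 386.73738259]
[0.0, 0.0, -37.4, 0.0, 0.0, -2.01]
[-163.0, -42.3, -37.4, 0.0, 0.0, -5.01]
[-326.0, -84.6, -37.4, 0.0, 0.0, -5.01]
[-0.0, -0.96, -0.27, 73.41]
```

Emit:
play_rows:
  commands: [0,0,-38,0,0,-1,0,-50,-13,-38,0,0,-2,0,-100,-26,-38,0,0,-3,0,-150,-39,-38,0,0,-4,0,-200,-52,-38,0,0,-5,0,-250,-65,-38,0,0,-5,0,-300,-78,-38,0,0,-5,0,-326,-84.6,-38,0,0,-5,0]
  newtons: 15

```text
time: 1.1
eef_pos: [501.3, 383.7, 260.1]
eef_rot: [0.0, -0.032, 0.999, -0.001]
force: [0.1, 0.0, 0.3]
width: 87.0
```

Run:
```python
from h import *
did([-326,-84.6,-38],[0,0,-5]);o=st()
im,d=get_image('wrist');cv2.imwrite('pics/w1.png',im[:,:,::-1]);np.save('pics/w1.npy',d)
st()
P=cloud('wrist',d,o);C=np.dstack([(P[...,:2]-O)@[np.cos(A),np.sin(A)],(P[...,:2]-O)@[-np.sin(A),np.cos(A)],P[...,2]])
k=(im.max(2)<50)&(d>0)&(C[...,2]>185)&(C[...,1]>220)&(C[...,1]<290)&(C[...,0]>-150)&(C[...,0]<10)
q=C[k];print(k.sum(),np.percentile(q,[2,50,98],0).round(1).tolist())
```

```text
t 1.1 pos [501.3 383.7 260.1] cmd [499.  386.8 260.6] F [0.1 0.  0.3] w 87.0 yaw 93.66 z [ 0.    -0.001 -1.   ] case [-77.9 256.8]
t 1.15 pos [503.6 381.4 259.9] cmd [499.  386.8 260.6] F [ 2.5 -2.8 -0.1] w 87.2 yaw 93.5 z [ 0.001 -0.003 -1.   ] case [-75.7 254.3]
32220 [[-104.6, 221.3, 364.7], [-103.3, 252.6, 374.5], [-97.3, 288.0, 384.2]]
```

View pics/w1.png

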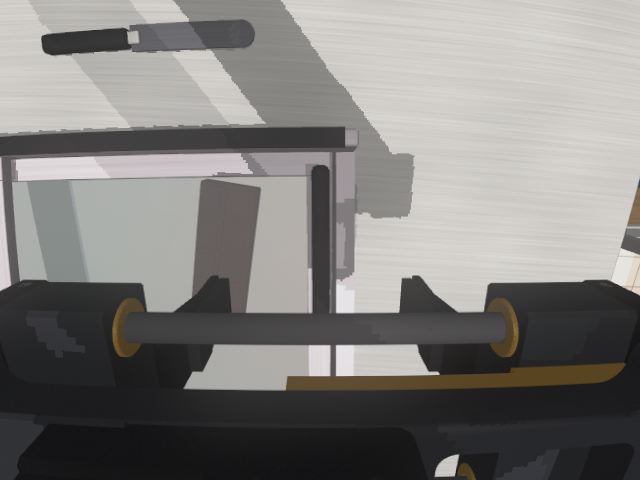

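The wrist view shows the handle at u≈320, centred between the fingers (u≈220 and 410), so I'll go down and grip it.

Emit:
play_rows:
  commands: [0,0,0,0,0,0,0,0,0,25,0,0,0,0,0,0,50,0,0,0,0,0,0,76,0,0,0,0,0,0,76,0,0,0,255,0,0,76,0,0,0,255,0,0,76,0,0,0,255,0,0,76,0,0,0,255]
  newtons: 15

```text
time: 2.15
eef_pos: [499.1, 386.9, 185.4]
eef_rot: [0.0, -0.034, 0.999, 0.0]
force: [-0.2, 0.5, -0.2]
width: 55.0
```

Run:
```python
from h import *
did([0,0,76],[0,0,0]);o=st()
p,Rm=load()
for y in (255,230,180,130,80,60,48,45): to(*case(-80,y),p[2],93.97)
```

```text
t 2.15 pos [499.1 386.9 185.4] cmd [499.  386.8 184.6] F [-0.2  0.5 -0.2] w 55.0 yaw 93.87 z [ 0.001  0.001 -1.   ] case [-79.9 260.1]
[0.0, -5.0, 0.0, 0.0, 0.0, -0.01]
[-0.0, -30.0, 0.0, 0.0, 0.0, -0.01]
[-0.1, -80.0, 0.0, 0.0, 0.0, -0.01]
[-0.1, -130.0, 0.0, 0.0, 0.0, -0.01]
[-0.2, -180.0, 0.0, 0.0, 0.0, -0.01]
[-0.2, -200.0, 0.0, 0.0, 0.0, -0.01]
[-0.2, -212.0, 0.0, 0.0, 0.0, -0.01]
[-0.2, -215.0, 0.0, 0.0, 0.0, -0.01]
```

Fingers are still closing (55 mm), so I'll wait.

Emit:
play_rows:
  commands: [0,0,0,0,0,0,255,0,0,0,0,0,0,255,0,0,0,0,0,0,255,0,0,0,0,0,0,255,0,0,0,0,0,0,255,0,0,0,0,0,0,255]

```text
time: 2.9
eef_pos: [498.9, 386.7, 184.6]
eef_rot: [0.0, -0.034, 0.999, 0.0]
force: [-0.2, 0.9, -0.5]
width: 12.0
```

Width is 12.0 mm, which matches the ledge. Sliding right.

Emit:
play_rows:
  commands: [0,-8,0,0,0,0,255,0,-25,0,0,0,0,255,0,-50,0,0,0,0,255,0,-75,0,0,0,0,255,0,-100,0,0,0,0,255,0,-125,0,0,0,0,255,0,-150,0,0,0,0,255,0,-170,0,0,0,0,255]

```text
time: 3.9
eef_pos: [511.0, 215.3, 184.6]
eef_rot: [0.001, -0.033, 0.999, 0.0]
force: [7.6, 3.8, -6.1]
width: 12.1
```

Run:
```python
from h import *
did([0,-170,0],[0,0,0]);o=st()
```

```text
t 3.9 pos [511.  215.3 184.6] cmd [510.6 217.1 184.6] F [ 7.6  3.8 -6.1] w 12.1 yaw 93.81 z [ 0.001  0.001 -1.   ] case [-79.9  88.1]
```

Emit:
play_rows:
  commands: [0,-10,0,0,0,0,255,0,-20,0,0,0,0,255,0,-28,0,0,0,0,255,0,-32,0,0,0,0,255,0,-35,0,0,0,0,255,0,-37,0,0,0,0,255,0,-37,0,0,0,0,255]

```text
time: 4.78
eef_pos: [513.5, 179.2, 184.5]
eef_rot: [0.001, -0.033, 0.999, 0.0]
force: [7.0, 1.6, -5.4]
width: 12.0
```

Run:
```python
from h import *
did([0,-37,0],[0,0,0]);o=st()
```

```text
t 4.775 pos [513.5 179.2 184.5] cmd [513.1 180.2 184.6] F [ 7.   1.6 -5.4] w 12.0 yaw 93.83 z [ 0.002  0.    -1.   ] case [-79.9  51.9]
```

Emit:
play_rows:
  commands: [0,-2,0,0,0,0,255,0,-4,0,0,0,0,255,0,-4,0,0,0,0,255]

```text
time: 5.15
eef_pos: [513.6, 177.7, 184.6]
eef_rot: [0.001, -0.034, 0.999, 0.001]
force: [7.6, 9.2, -6.7]
width: 12.2
```

Run:
```python
from h import *
did([0,-4,0],[0,0,0]);o=st()
```

```text
t 5.15 pos [513.6 177.7 184.6] cmd [513.4 176.2 184.6] F [ 7.6  9.2 -6.7] w 12.2 yaw 93.95 z [ 0.002  0.003 -1.   ] case [-79.9  50.4]
```

Emit:
play_rows:
  commands: [0,1.5,0,0,0,0,140,0,1.5,0,0,0,0,140,0,1.5,0,0,0,0,140,0,1.5,0,0,0,0,140,0,1.5,-30,0,0,0,140,0,1.5,-75,0,0,0,0,0,1.5,-115,0,0,0,0,0,1.5,-115,0,0,0,0]

```text
time: 6.15
eef_pos: [514.2, 177.9, 302.8]
eef_rot: [0.002, -0.034, 0.999, 0.001]
force: [0.4, 0.7, -1.8]
width: 61.3
```

Run:
```python
from h import *
did([0,1.5,-115],[0,0,0]);o=st()
to(*case(-43,168),300,84.2)
```

```text
t 6.15 pos [514.2 177.9 302.8] cmd [513.3 177.7 299.6] F [ 0.4  0.7 -1.8] w 61.3 yaw 93.86 z [ 0.005  0.002 -1.   ] case [-79.3  50.6]
[-37.1, 117.5, -0.4, 0.0, 0.0, 1.94]
```

Run:
```python
from h import *
to(*case(50,160),330,84.2)
```

```text
[-130.1, 109.6, -30.4, 0.0, 0.0, 1.94]
```

Emit:
play_rows:
  commands: [-20,18,-30,0,0,0.5,0,-50,40,-30,0,0,1,0,-80,66,-30,0,0,1.5,0,-110,92,-30,0,0,1.94,0,-130,110,-30,0,0,1.94,0,-130,110,-30,0,0,1.94,0,-130,110,-30,0,0,1.94,0,-130,110,-30,0,0,1.94,0]

```text
time: 7.15
eef_pos: [635.1, 295.2, 330.0]
eef_rot: [0.0, 0.051, 0.999, 0.0]
force: [0.0, 0.4, 0.6]
width: 87.1
```

Run:
```python
from h import *
did([-130,110,-30],[0,0,1.94]);o=st()
im,d=get_image('wrist');cv2.imwrite('pics/w2.png',im[:,:,::-1]);np.save('pics/w2.npy',d);st()
im2,d2=get_image('top');cv2.imwrite('pics/t2.png',im2[:,:,::-1])
```

```text
t 7.15 pos [635.1 295.2 330. ] cmd [635.5 296.3 329.6] F [0.  0.4 0.6] w 87.1 yaw 84.12 z [ 0.  0. -1.] case [ 49.4 159.2]
t 7.2 pos [635.1 295.3 330.1] cmd [635.5 296.3 329.6] F [ 0.4 -0.6  0.3] w 87.3 yaw 84.13 z [ 0.001  0.    -1.   ] case [ 49.5 159.4]
```

View pics/w2.png

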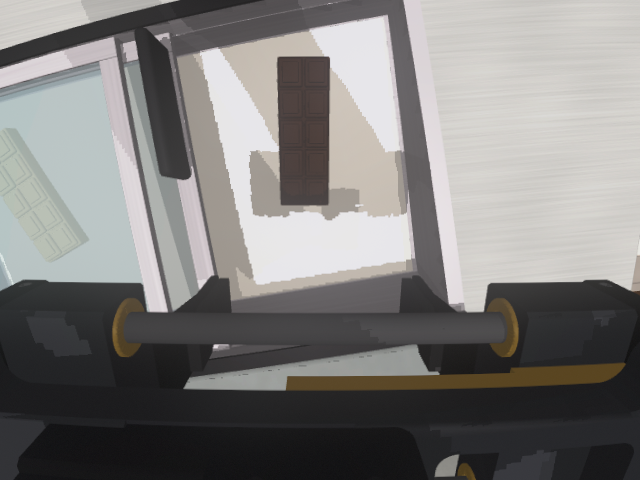

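View pics/t2.png

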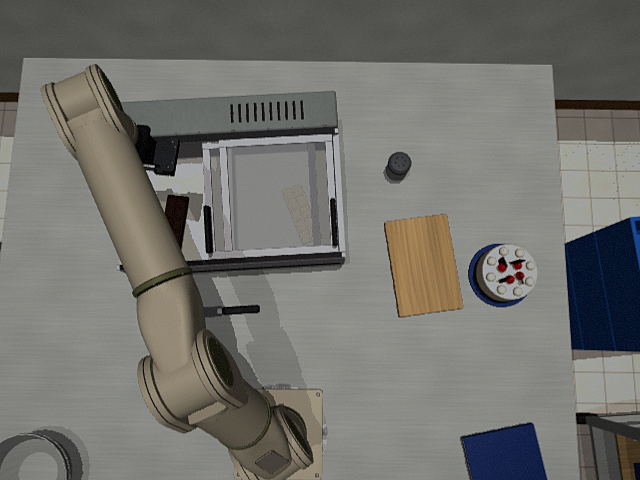

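The open door uncovers the whole dark block in the wrist view (u 278–329, v 57–205). The handle is at about (163,105). Next I'll measure the block and the clearance.

Run:
```python
from h import *
im=cv2.imread('pics/w2.png');d=np.load('pics/w2.npy');o=get_obs()
hsv=cv2.cvtColor(im,cv2.COLOR_BGR2HSV)
k=((im.max(2)<100)).astype(np.uint8);k[:,:225]=0;k[:,345:]=0;k[:45]=0;k[230:]=0
k=cv2.morphologyEx(k,cv2.MORPH_OPEN,np.ones((5,5)))
k=cv2.morphologyEx(k,cv2.MORPH_CLOSE,np.ones((7,7)))
c=max(cv2.findContours(k,0,1)[0],key=cv2.contourArea);print(cv2.boundingRect(c))
w=onz('wrist',c.reshape(-1,2),101,o)[:,:2].astype(np.float32);r=cv2.minAreaRect(w);b=cv2.boxPoints(r);print(r,b.round(1).tolist())
P=cloud('wrist',d,o);print('z block',np.median(P[...,2][k>0]),'med',np.median(P[k>0],0))
C=lambda q:((q-O)@[np.cos(A),np.sin(A)],(q-O)@[-np.sin(A),np.cos(A)])
print('case',C(np.array(r[0])))
# handle pts
m=np.zeros((480,640),np.uint8);m[25:185,130:195]=1;m=(m>0)&(im.max(2)<60)&(P[...,2]>150);q=P[m]
cx,cy=C(q[:,:2]);print('handle',np.percentile(cy,[1,50,99]),np.percentile(cx,[1,99]),np.percentile(q[:,2],[1,99]))
s=(P[...,2]>150);print([ (u,np.round(C(P[150,u,:2])[1],1),P[150,u,2].round(0)) for u in range(150,240,8)])
print([ (u,np.round(C(P[150,u,:2])[1],1),P[150,u,2].round(0)) for u in range(370,460,8)])
```

```text
(278, 57, 52, 148)
((548.0254516601562, 291.240966796875), (54.2066650390625, 155.1240692138672), 83.97982788085938) [[468.0, 272.3999938964844], [622.2999877929688, 256.20001220703125], [628.0, 310.1000061035156], [473.70001220703125, 326.29998779296875]]
z block 100.52082228603362 med [543.31396165 291.73394424 100.52082229]
case (np.float64(-37.69490997913086), np.float64(161.337881768635))
handle [36.82470413 55.66177154 56.88373651] [-150.61276633  -28.89570518] [164.2245874  212.56661653]
[(150, np.float64(19.5), np.float64(166.0)), (158, np.float64(49.0), np.float64(215.0)), (166, np.float64(54.6), np.float64(214.0)), (174, np.float64(56.5), np.float64(202.0)), (182, np.float64(56.2), np.float64(184.0)), (190, np.float64(57.8), np.float64(168.0)), (198, np.float64(35.8), np.float64(78.0)), (206, np.float64(45.0), np.float64(78.0)), (214, np.float64(53.9), np.float64(76.0)), (222, np.float64(63.7), np.float64(78.0)), (230, np.float64(72.5), np.float64(76.0)), (238, np.float64(82.2), np.float64(78.0))]
[(370, np.float64(234.0), np.float64(78.0)), (378, np.float64(243.3), np.float64(78.0)), (386, np.float64(252.4), np.float64(79.0)), (394, np.float64(261.9), np.float64(77.0)), (402, np.float64(271.3), np.float64(77.0)), (410, np.float64(273.5), np.float64(104.0)), (418, np.float64(272.5), np.float64(138.0)), (426, np.float64(273.1), np.float64(163.0)), (434, np.float64(279.5), np.float64(166.0)), (442, np.float64(286.7), np.float64(167.0)), (450, np.float64(356.2), np.float64(2.0)), (458, np.float64(367.6), np.float64(1.0))]
```

Run:
```python
from h import *
for z in (330,200,110,82): to(*case(-41,165),z,84.0)
```

```text
[90.4, -10.9, -0.4, 0.0, 0.0, 0.04]
[90.4, -10.9, 129.6, 0.0, 0.0, 0.04]
[90.4, -10.9, 219.6, 0.0, 0.0, 0.04]
[90.4, -10.9, 247.6, 0.0, 0.0, 0.04]
```

Emit:
play_rows:
  commands: [30,-4,0,0,0,0,0,65,-8,0,0,0,0,0,90.4,-11,20,0,0,0,0,90.4,-11,60,0,0,0,0,90.4,-11,100,0,0,0,0,90.4,-11,130,0,0,0,0,90.4,-11,150,0,0,0,0,90.4,-11,150,0,0,0,0]

```text
time: 8.25
eef_pos: [543.4, 293.6, 178.5]
eef_rot: [-0.001, 0.051, 0.999, -0.001]
force: [0.7, 0.2, 1.1]
width: 87.2
```

Run:
```python
from h import *
did([90.4,-11,150],[0,0,0]);o=st()
im,d=get_image('wrist');cv2.imwrite('pics/w3.png',im[:,:,::-1]);im,d=get_image('scene');cv2.imwrite('pics/s3.png',im[:,:,::-1])
```

```text
t 8.25 pos [543.4 293.6 178.5] cmd [544.4 294.5 179.6] F [0.7 0.2 1.1] w 87.2 yaw 84.16 z [-0.002 -0.001 -1.   ] case [-42.2 164. ]
```

View pics/w3.png

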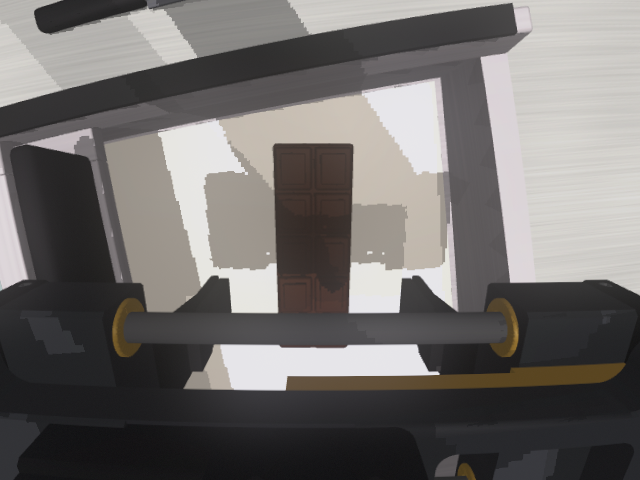

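View pics/s3.png

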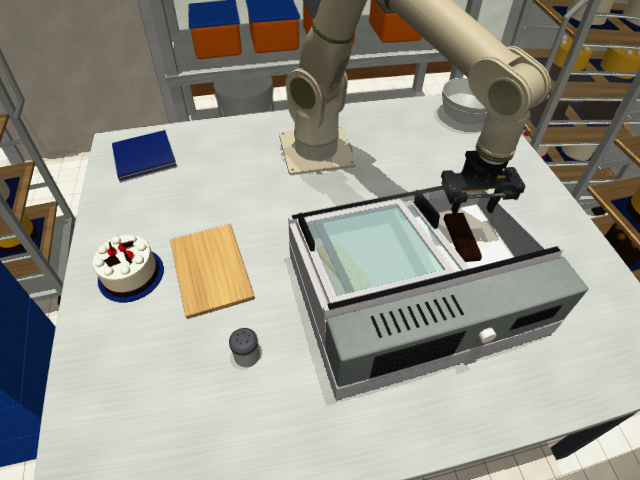

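The block (u 274–352) is centred between the fingers. I'll descend slowly.

Emit:
play_rows:
  commands: [0,0,15,0,0,0,0,0,0,30,0,0,0,0,0,0,45,0,0,0,0,0,0,58,0,0,0,0,0,0,68,0,0,0,0,0,0,74,0,0,0,0]

```text
time: 9.1
eef_pos: [544.2, 294.3, 104.8]
eef_rot: [-0.0, 0.051, 0.999, -0.0]
force: [0.5, -0.4, -0.1]
width: 86.8
```

Run:
```python
from h import *
did([0,0,74],[0,0,0]);o=st()
```

```text
t 9.1 pos [544.2 294.3 104.8] cmd [544.4 294.5 105.6] F [ 0.5 -0.4 -0.1] w 86.8 yaw 84.17 z [-0. -0. -1.] case [-41.4 164.6]
```

Emit:
play_rows:
  commands: [0,0,6,0,0,0,0,0,0,12,0,0,0,0,0,0,18,0,0,0,0,0,0,23,0,0,0,0,0,0,23,0,0,0,0]

```text
time: 9.72
eef_pos: [544.0, 294.2, 82.1]
eef_rot: [-0.0, 0.051, 0.999, -0.0]
force: [0.4, 0.5, 0.2]
width: 87.1
```

Run:
```python
from h import *
did([0,0,23],[0,0,0]);o=st()
```

```text
t 9.725 pos [544.  294.2  82.1] cmd [544.4 294.5  82.6] F [0.4 0.5 0.2] w 87.1 yaw 84.17 z [-0.001 -0.    -1.   ] case [-41.5 164.5]
```

No contact. I'll grip with 25 N.

Emit:
play_rows:
  commands: [0,0,1.5,0,0,0,255,0,0,1.5,0,0,0,255,0,0,1.5,0,0,0,255,0,0,1.5,0,0,0,255,0,0,1.5,0,0,0,255,0,0,1.5,0,0,0,255,0,0,1.5,0,0,0,255]
  newtons: 25

```text
time: 10.6
eef_pos: [544.4, 294.0, 81.2]
eef_rot: [0.0, 0.051, 0.999, -0.0]
force: [-2.0, -4.0, 3.8]
width: 56.1
```

Run:
```python
from h import *
did([0,0,1.5],[0,0,0]);o=st()
```

```text
t 10.6 pos [544.4 294.   81.2] cmd [544.4 294.5  81.1] F [-2.  -4.   3.8] w 56.1 yaw 84.15 z [ 0. -0. -1.] case [-41.1 164.3]
```

Emit:
play_rows:
  commands: [0,0,-5,0,0,0,255,0,0,-15,0,0,0,255,0,0,-35,0,0,0,255,0,0,-60,0,0,0,255,0,0,-95,0,0,0,255,0,0,-130,0,0,0,255,0,0,-165,0,0,0,255,0,0,-200,0,0,0,255]

```text
time: 11.6
eef_pos: [543.9, 294.5, 282.8]
eef_rot: [0.0, 0.051, 0.999, 0.0]
force: [0.5, 0.7, -3.6]
width: 56.0
```

Run:
```python
from h import *
did([0,0,-200],[0,0,0]);o=st()
im,d=get_image('scene');cv2.imwrite('pics/s4.png',im[:,:,::-1]);im,d=get_image('wrist');cv2.imwrite('pics/w4.png',im[:,:,::-1])
b=(455.1,-390.5)
print('yaw target',98.55)
for f in (.33,.66,1): to(544.4+(b[0]-544.4)*f,294.5+(b[1]-294.5)*f,281,84+(98.55-84)*f)
```

```text
t 11.6 pos [543.9 294.5 282.8] cmd [544.4 294.5 281.1] F [ 0.5  0.7 -3.6] w 56.0 yaw 84.19 z [ 0.     0.001 -1.   ] case [-41.5 164.9]
yaw target 98.55
[6.6, -227.9, 0.1, 0.0, 0.0, -0.92]
[13.1, -455.8, 0.1, 0.0, 0.0, -1.88]
[19.8, -690.5, 0.1, 0.0, 0.0, -2.87]
```

View pics/s4.png

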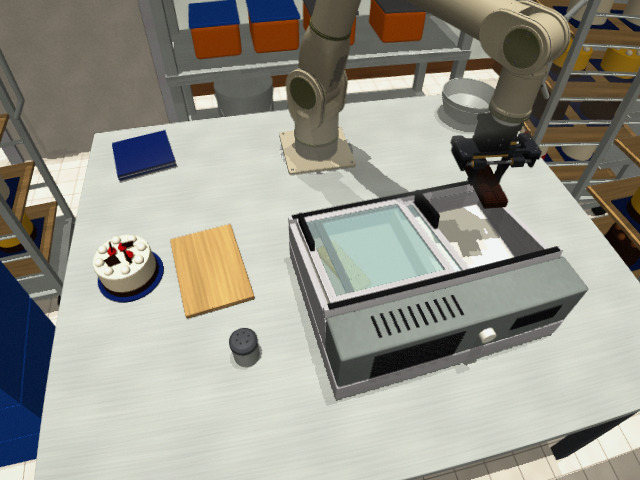

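View pics/w4.png

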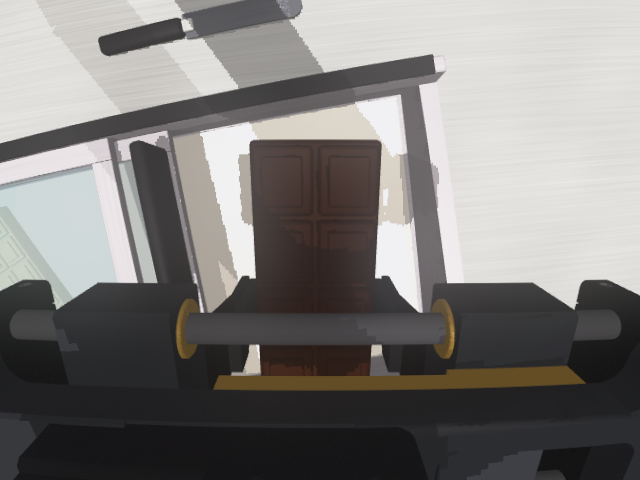

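Run:
```python
from h import *
o=get_obs();w=onz('wrist',[[249.5,141],[381,141],[246,240],[383,240]],o['eef_pos'][2]+19.8,o)
p=o['eef_pos'];q=o['eef_rot'];Q=R.from_quat([q[1],q[2],q[3],q[0]]).as_matrix()
print(((w-p)@Q).round(1))
```

```text
[[ 75.5 -26.9 -20.3]
 [ 75.5  25.7 -20.1]
 [ 34.4 -30.4 -20.1]
 [ 34.3  28.6 -19.8]]
```

Emit:
play_rows:
  commands: [0,-20,0,0,0,0,255,0,-55,0,0,0,-0.2,255,0,-100,0,0,0,-0.4,255,0,-145,0,0,0,-0.6,255,0,-190,0,0,0,-0.8,255,0,-235,0,0,0,-1,255,0,-280,0,0,0,-1.2,255,0,-325,0,0,0,-1.4,255]

```text
time: 12.7
eef_pos: [509.8, -31.3, 279.7]
eef_rot: [-0.001, -0.01, 1.0, 0.0]
force: [0.9, 0.0, -3.3]
width: 55.9
```

Run:
```python
from h import *
did([0,-325,0],[0,0,-1.4]);o=st()
to(600,-385,281,98.55)
```

```text
t 12.7 pos [509.8 -31.3 279.7] cmd [511.7 -28.8 281.1] F [ 0.9  0.  -3.3] w 55.9 yaw 91.16 z [-0.002  0.    -1.   ] case [ -98.2 -157.8]
[-80.8, -358.0, 0.1, 0.0, 0.0, -1.47]
```

Emit:
play_rows:
  commands: [-10,-45,0,0,0,-0.2,255,-20,-90,0,0,0,-0.4,255,-30,-135,0,0,0,-0.6,255,-40,-180,0,0,0,-0.8,255,-50,-225,0,0,0,-1,255,-60,-270,0,0,0,-1.2,255,-70,-315,0,0,0,-1.4,255,-81,-358,0,0,0,-1.47,255]

```text
time: 13.7
eef_pos: [598.4, -387.3, 279.5]
eef_rot: [-0.001, -0.074, 0.997, 0.001]
force: [0.5, 0.6, -2.6]
width: 55.8
```

Emit:
play_rows:
  commands: [0,0,0,0,0,0,255,0,0,0,0,0,0,255,0,0,0,0,0,0,255]

```text
time: 14.08
eef_pos: [599.5, -384.2, 281.0]
eef_rot: [0.0, -0.075, 0.997, 0.0]
force: [-0.4, -0.0, -2.2]
width: 55.8
```

Run:
```python
from h import *
did([-81,-358,0],[0,0,-1.47]);o=st()
im,d=get_image('wrist');cv2.imwrite('pics/w5.png',im[:,:,::-1])
bgr=im[:,:,::-1].copy();hsv=cv2.cvtColor(bgr,cv2.COLOR_BGR2HSV)
b=cv2.inRange(hsv,(8,70,90),(28,255,255));b[275:]=0
print(b.sum()/255)
ys,xs=np.where(b>0);print(xs.min(),xs.max(),ys.min(),ys.max())
w=onz('wrist',np.c_[xs,ys],18,o)[:,:2].astype(np.float32);r=cv2.minAreaRect(w);print(r,cv2.boxPoints(r).round(1).tolist())
```

```text
t 14.075 pos [ 599.5 -384.2  281. ] cmd [ 600.2 -385.   281.1] F [-0.4 -0.  -2.2] w 55.8 yaw 98.58 z [ 0.     0.001 -1.   ] case [ -33.1 -516. ]
25859.0
57 606 0 274
((485.98583984375, -350.04840087890625), (727.722412109375, 265.3052978515625), 87.55150604248047) [[337.8999938964844, -707.9000244140625], [603.0, -719.2000122070312], [634.0999755859375, 7.800000190734863], [369.0, 19.100000381469727]]
```

View pics/w5.png

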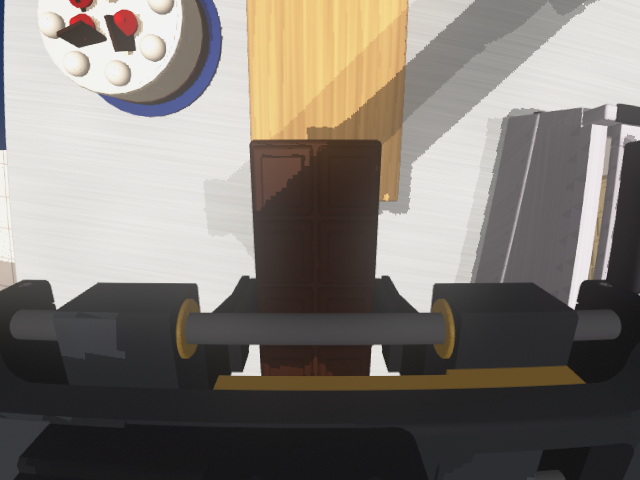

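Run:
```python
from h import *
o=get_obs();w=onz('wrist',[[247,2],[251,130],[408,2],[403,110],[399,200],[386,201]],18,o);print(w.round(1).tolist())
c=np.array([455.1,-390.5]);t=np.radians(8.55);u=np.array([np.cos(t),np.sin(t)]);v=np.array([-u[1],u[0]])
print([((p[:2]-c)@u,(p[:2]-c)@v) for p in w])
# refined edges in wrist image
```

```text
[[383.9, -493.1, 18.0], [520.4, -473.0, 18.0], [356.6, -317.0, 18.0], [471.0, -299.8, 18.0], [575.9, -282.5, 18.0], [579.6, -298.4, 18.0]]
[(np.float64(-85.65004035011677), np.float64(-90.91502501892319)), (np.float64(52.27756050232618), np.float64(-91.32938724385879)), (np.float64(-86.49924005255674), np.float64(87.28230724614818)), (np.float64(29.220129260141153), np.float64(87.34135244481284)), (np.float64(135.51141079653445), np.float64(88.79892222770836)), (np.float64(136.83163082674517), np.float64(72.6059637925453))]
```

Run:
```python
from h import *
for z in (281,100,40): to(453,-391.6,z,98.55)
```

```text
[146.5, 15.4, 0.1, 0.0, 0.0, 0.0]
[146.5, 15.4, 181.1, 0.0, 0.0, 0.0]
[146.5, 15.4, 241.1, 0.0, 0.0, 0.0]
```

Emit:
play_rows:
  commands: [25,3,0,0,0,0,255,60,6,0,0,0,0,255,95,10,0,0,0,0,255,130,14,10,0,0,0,255,146.5,15.4,40,0,0,0,255,146.5,15.4,80,0,0,0,255,146.5,15.4,120,0,0,0,255,146.5,15.4,150,0,0,0,255]

```text
time: 15.12
eef_pos: [452.3, -390.4, 129.8]
eef_rot: [0.0, -0.075, 0.997, 0.0]
force: [0.9, 0.8, -2.8]
width: 56.0
```

Emit:
play_rows:
  commands: [0,0,25,0,0,0,255,0,0,45,0,0,0,255,0,0,65,0,0,0,255,0,0,80,0,0,0,255,0,0,92,0,0,0,255,0,0,98,0,0,0,255,0,0,98,0,0,0,255,0,0,98,0,0,0,255]

```text
time: 16.12
eef_pos: [452.7, -392.1, 33.6]
eef_rot: [0.0, -0.074, 0.997, -0.0]
force: [0.3, 0.3, -2.3]
width: 56.2
```

Run:
```python
from h import *
did([146.5,15.4,150],[0,0,0]);did([0,0,98],[0,0,0]);o=st()
im,d=get_image('scene');cv2.imwrite('pics/s6.png',im[180:380,60:380,::-1].repeat(2,0).repeat(2,1));im,d=get_image('wrist');cv2.imwrite('pics/w6.png',im[:,:,::-1])
```

```text
t 16.125 pos [ 452.7 -392.1   33.6] cmd [ 453.  -391.6   33.1] F [ 0.3  0.3 -2.3] w 56.2 yaw 98.51 z [ 0.001 -0.    -1.   ] case [-180.1 -513.7]
```

View pics/s6.png

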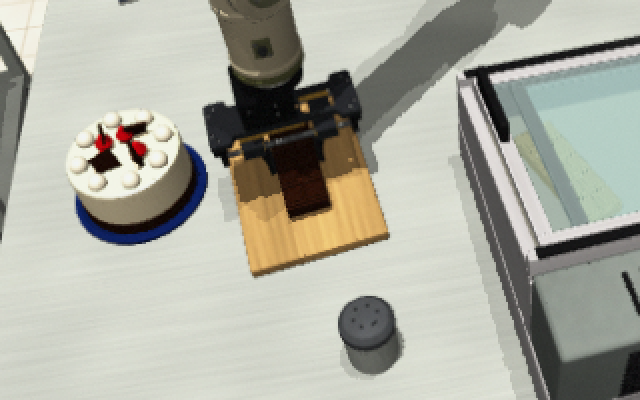

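View pics/w6.png

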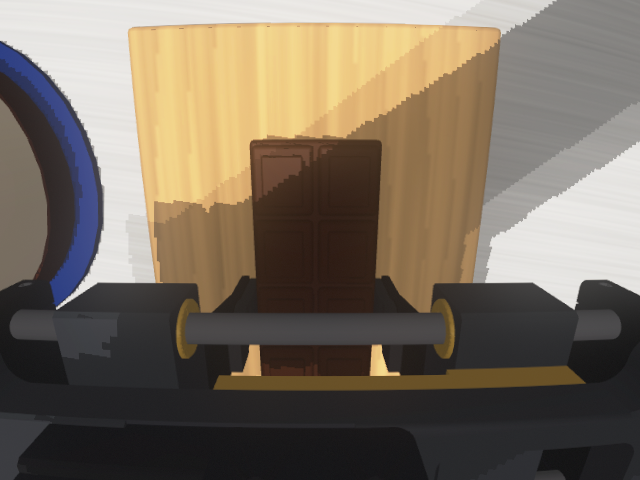

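The block is centred: its middle is at u≈315 and the board's at u≈316. I'll lower it.

Emit:
play_rows:
  commands: [0,0,2,0,0,0,255,0,0,4,0,0,0,255,0,0,6,0,0,0,255,0,0,7.5,0,0,0,255,0,0,8.5,0,0,0,255,0,0,8.5,0,0,0,255]

```text
time: 16.98
eef_pos: [452.3, -391.7, 24.4]
eef_rot: [-0.0, -0.074, 0.997, 0.0]
force: [-0.4, -0.0, -2.6]
width: 55.8
```

Run:
```python
from h import *
did([0,0,8.5],[0,0,0]);o=st()
```

```text
t 16.975 pos [ 452.3 -391.7   24.4] cmd [ 453.  -391.6   24.6] F [-0.4 -0.  -2.6] w 55.8 yaw 98.52 z [-0.  0. -1.] case [-180.5 -513.4]
```

Not yet in contact (the force still equals the block's weight), so I'll go on in half-millimetre steps.

Emit:
play_rows:
  commands: [0,0,0.5,0,0,0,255,0,0,1,0,0,0,255,0,0,1,0,0,0,255]

```text
time: 17.35
eef_pos: [452.4, -391.8, 24.2]
eef_rot: [0.0, -0.074, 0.997, 0.0]
force: [-2.8, 2.4, 5.9]
width: 55.6
```

Emit:
play_rows:
  commands: [0,0,0.5,0,0,0,255,0,0,1,0,0,0,255,0,0,1,0,0,0,255]

```text
time: 17.73
eef_pos: [452.4, -391.8, 24.1]
eef_rot: [0.0, -0.074, 0.997, 0.0]
force: [-7.4, 6.2, 16.5]
width: 55.8
```

Contact with the board. I'll back off the press, then open.

Emit:
play_rows:
  commands: [0,0,-1,0,0,0,255,0,0,-1,0,0,0,200,0,0,-1,0,0,0,0,0,0,-1,0,0,0,0,0,0,-1,0,0,0,0,0,0,-1,0,0,0,0,0,0,-1,0,0,0,0,0,0,-1,0,0,0,0]

```text
time: 18.73
eef_pos: [452.4, -391.7, 23.5]
eef_rot: [0.0, -0.074, 0.997, 0.0]
force: [0.1, 0.4, -0.6]
width: 86.5
```

Run:
```python
from h import *
did([0,0,1],[0,0,0]);did([0,0,1],[0,0,0]);did([0,0,-1],[0,0,0]);o=st()
```

```text
t 18.725 pos [ 452.4 -391.7   23.5] cmd [ 453.  -391.6   23.6] F [ 0.1  0.4 -0.6] w 86.5 yaw 98.52 z [ 0.  0. -1.] case [-180.4 -513.4]
```

Emit:
play_rows:
  commands: [0,0,-10,0,0,0,0,0,0,-30,0,0,0,0,0,0,-65,0,0,0,0,0,0,-110,0,0,0,0,0,0,-160,0,0,0,0,0,0,-210,0,0,0,0,0,0,-250,0,0,0,0,0,0,-260,0,0,0,0]

```text
time: 19.73
eef_pos: [452.7, -392.7, 288.0]
eef_rot: [0.002, -0.074, 0.997, -0.002]
force: [0.9, -0.1, -0.5]
width: 86.9
```

Run:
```python
from h import *
did([0,0,-260],[0,0,0]);o=st()
im,d=get_image('scene');cv2.imwrite('pics/s7.png',im[:,:,::-1])
h=case(-80,50.4)
for f in (.5,1): to(453+(h[0]-453)*f,-391.6+(h[1]+391.6)*f,283.6,98.55+(93.97-98.55)*f)
print(h)
```

```text
t 19.725 pos [ 452.7 -392.7  288. ] cmd [ 453.  -391.6  283.6] F [ 0.9 -0.1 -0.5] w 86.9 yaw 98.48 z [ 0.005 -0.003 -1.   ] case [-180.1 -514.4]
[-72.2, 277.0, 0.0, 0.0, 0.0, 0.46]
[-144.5, 553.9, 0.0, 0.0, 0.0, 0.92]
[513.50256427 177.6403308 ]
```

View pics/s7.png

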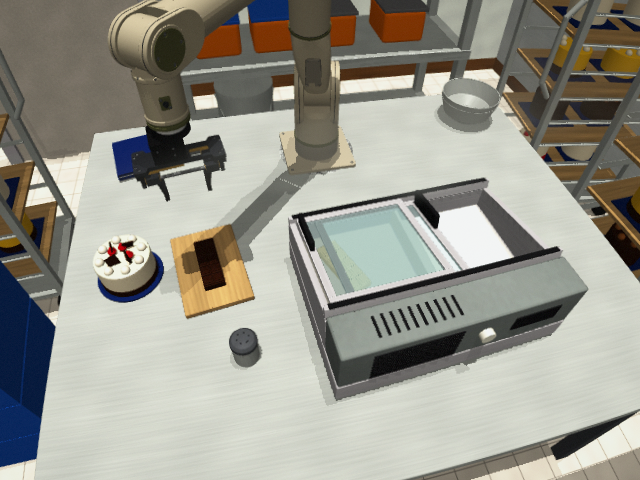

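The dark block lies on the board. Back to the door handle now, with the jaws about 42 mm apart.

Emit:
play_rows:
  commands: [-6,25,0,0,0,0,130,-18,70,0,0,0,0.1,130,-30,115,0,0,0,0.2,130,-42,160,0,0,0,0.3,130,-54,205,0,0,0,0.4,130,-66,250,0,0,0,0.5,130,-78,300,0,0,0,0.6,130,-91,350,0,0,0,0.7,130]

```text
time: 20.78
eef_pos: [489.8, -30.6, 283.0]
eef_rot: [-0.0, -0.044, 0.999, 0.0]
force: [0.6, 0.7, -0.6]
width: 42.7
```

Emit:
play_rows:
  commands: [-12,45,0,0,0,0,130,-24,90,0,0,0,0.1,130,-36,135,0,0,0,0.2,130,-48,175,0,0,0,0.2,130,-53,204,0,0,0,0.2,130,-53,204,0,0,0,0.2,130,-53,204,0,0,0,0.2,130]

```text
time: 21.65
eef_pos: [525.3, 174.7, 283.1]
eef_rot: [-0.0, -0.035, 0.999, -0.0]
force: [0.6, 0.5, -0.0]
width: 42.3
```

Run:
```python
from h import *
did([-91,350,0],[0,0,0.7]);did([-53,204,0],[0,0,0.2]);o=st()
im,d=get_image('wrist');cv2.imwrite('pics/w8.png',im[:,:,::-1])
to(*case(-80,50.4),184.6,93.97)
```

```text
t 21.65 pos [525.3 174.7 283.1] cmd [525.7 175.9 283.6] F [ 0.6  0.5 -0. ] w 42.3 yaw 93.98 z [-0.001 -0.001 -1.   ] case [-68.5  46.7]
[12.1, 2.6, 99.0, 0.0, 0.0, 0.02]
```

View pics/w8.png

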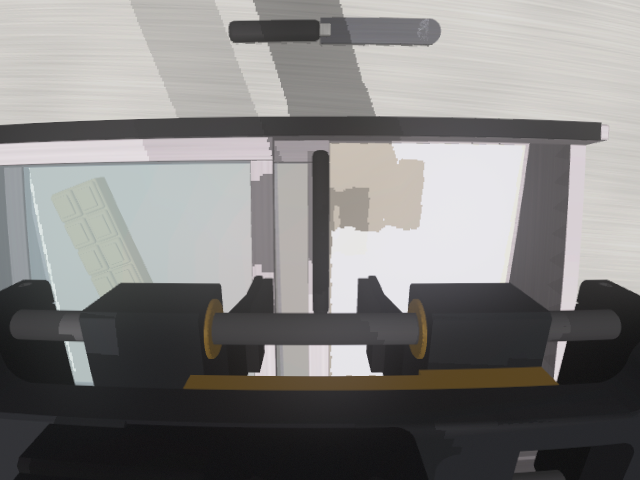

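The ledge (u≈321) is between the fingers (u≈268 and 365). After a 2.6 mm correction it will be centred, then I'll go down.

Emit:
play_rows:
  commands: [12,3,15,0,0,0,130,12,3,40,0,0,0,130,12,3,65,0,0,0,130,12,3,85,0,0,0,130,12,3,99,0,0,0,130,12,3,99,0,0,0,255,12,3,99,0,0,0,255,12,3,99,0,0,0,255]
  newtons: 15

```text
time: 22.7
eef_pos: [513.7, 178.0, 185.4]
eef_rot: [0.001, -0.035, 0.999, 0.0]
force: [-0.4, -0.3, 0.5]
width: 20.4
```

Emit:
play_rows:
  commands: [0,0,0,0,0,0,255,0,0,0,0,0,0,255,0,0,0,0,0,0,255]

```text
time: 23.08
eef_pos: [513.5, 177.9, 185.0]
eef_rot: [0.0, -0.035, 0.999, 0.0]
force: [-1.1, -0.1, 4.9]
width: 11.9
```

Run:
```python
from h import *
did([12,3,99],[0,0,0]);o=st()
```

```text
t 23.075 pos [513.5 177.9 185. ] cmd [513.5 178.1 184.6] F [-1.1 -0.1  4.9] w 11.9 yaw 94.02 z [ 0.001  0.    -1.   ] case [-80.   50.7]
```

Emit:
play_rows:
  commands: [0,8,0,0,0,0,255,0,25,0,0,0,0,255,0,50,0,0,0,0,255,0,75,0,0,0,0,255,0,100,0,0,0,0,255,0,125,0,0,0,0,255,0,150,0,0,0,0,255,0,175,0,0,0,0,255]

```text
time: 24.08
eef_pos: [501.2, 352.6, 185.1]
eef_rot: [0.0, -0.035, 0.999, -0.0]
force: [-0.1, -3.6, 6.6]
width: 11.8
```

Emit:
play_rows:
  commands: [0,15,0,0,0,0,255,0,25,0,0,0,0,255,0,32,0,0,0,0,255,0,37,0,0,0,0,255,0,40,0,0,0,0,255,0,41,0,0,0,0,255,0,41,0,0,0,0,255]

```text
time: 24.95
eef_pos: [498.4, 392.2, 185.1]
eef_rot: [-0.0, -0.035, 0.999, -0.001]
force: [-2.6, -6.3, 7.4]
width: 11.9
```

Run:
```python
from h import *
did([0,216,0],[0,0,0]);o=st()
```

```text
t 24.95 pos [498.4 392.2 185.1] cmd [498.3 393.5 184.6] F [-2.6 -6.3  7.4] w 11.9 yaw 93.96 z [-0.    -0.002 -1.   ] case [-80.2 265.5]
```

At 265.5 (expected stop 265.4) with rising force. I'll press a bit more to confirm it is against the stop.

Emit:
play_rows:
  commands: [0,2,0,0,0,0,255,0,2,0,0,0,0,255,0,2,0,0,0,0,255]

```text
time: 25.32
eef_pos: [498.5, 392.2, 185.0]
eef_rot: [-0.0, -0.034, 0.999, -0.002]
force: [-4.9, -12.8, 11.3]
width: 11.6
```

Run:
```python
from h import *
did([0,2,0],[0,0,0]);o=st()
```

```text
t 25.325 pos [498.5 392.2 185. ] cmd [498.1 395.5 184.6] F [ -4.9 -12.8  11.3] w 11.6 yaw 93.87 z [-0.001 -0.004 -1.   ] case [-80.1 265.5]
```

Firmly on the stop. Releasing.

Emit:
play_rows:
  commands: [0,-2.5,0,0,0,0,255,0,-2.5,0,0,0,0,130,0,-2.5,0,0,0,0,130,0,-2.5,0,0,0,0,130,0,-2.5,0,0,0,0,130,0,-2.5,-20,0,0,0,130,0,-2.5,-60,0,0,0,130,0,-2.5,-100,0,0,0,130]

```text
time: 26.32
eef_pos: [498.0, 392.7, 285.5]
eef_rot: [-0.0, -0.035, 0.999, -0.0]
force: [0.3, 0.5, 0.2]
width: 42.5
```

Run:
```python
from h import *
did([0,-2.5,-100],[0,0,0]);o=st()
to(300,560,320,93.97)
```

```text
t 26.325 pos [498.  392.7 285.5] cmd [498.3 393.  284.6] F [0.3 0.5 0.2] w 42.5 yaw 94.02 z [-0. -0. -1.] case [-80.6 266.1]
[186.0, 180.6, -35.4, 0.0, 0.0, 0.02]
```

Emit:
play_rows:
  commands: [20,20,-35,0,0,0,130,50,50,-35,0,0,0,130,80,80,-35,0,0,0,130,110,110,-35,0,0,0,130,145,145,-35,0,0,0,130,180,180,-35,0,0,0,130,180,180,-35,0,0,0,130,180,180,-35,0,0,0,130]

```text
time: 27.32
eef_pos: [306.5, 559.5, 319.5]
eef_rot: [0.0, -0.035, 0.999, -0.0]
force: [0.2, 0.0, -0.7]
width: 42.4
```

Run:
```python
from h import *
did([180,180,-35],[0,0,0]);o=st()
im,d=get_image('top');bgr=im[:,:,::-1].copy();cv2.imwrite('pics/t9.png',bgr)
P=cloud('top',d);C=np.dstack([(P[...,:2]-O)@[np.cos(A),np.sin(A)],(P[...,:2]-O)@[-np.sin(A),np.cos(A)],P[...,2]])
im0=cv2.imread('pics/top0.png')
for I in(im0,bgr):
  k=(I.max(2)<50).astype(np.uint8)
  print('Lhandle cols',[np.where(k[r,112:140])[0][[0,-1]]+112 for r in (215,230,245)],'R',[np.where(k[r,320:345])[0][[0,-1]]+320 for r in (205,225,240)])
k=(bgr.max(2)<90).astype(np.uint8);k[:,:390]=0;k[:,460:]=0;k[:215]=0;k[315:]=0;k=cv2.morphologyEx(k,cv2.MORPH_OPEN,np.ones((3,3)))
c=max(cv2.findContours(k,0,1)[0],key=cv2.contourArea)
r=cv2.minAreaRect(onz('top',c.reshape(-1,2),44)[:,:2].astype(np.float32));print('dark',r,'z',np.median(P[k>0][:,2]))
```

```text
t 27.325 pos [306.5 559.5 319.5] cmd [306.  559.8 319.6] F [ 0.2  0.  -0.7] w 42.4 yaw 94.01 z [ 0. -0. -1.] case [-260.   445.7]
Lhandle cols [array([119, 127]), array([120, 131]), array([120, 129])] R [array([330, 335]), array([332, 336]), array([333, 337])]
Lhandle cols [array([117, 125]), array([118, 126]), array([118, 127])] R [array([330, 335]), array([332, 336]), array([333, 337])]
dark ((452.43499755859375, -386.8996276855469), (158.8765411376953, 60.206119537353516), 8.101092338562012) z 39.92054887290135
```

View pics/t9.png

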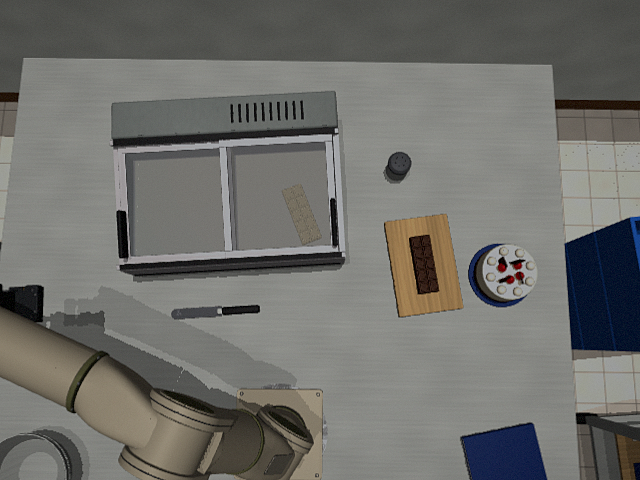

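The top view shows both doors shut: the left handle is at u≈117–127, 2 px further left than at the start, and the right handle has not moved. The block is on the board at (424,264). Ivory block, cake, knife and shaker are where they were.

```bash
python3 -c "
from workcell import *
print(hand_in())"
```

```text
the job is handed in; nothing more can be done
None
```

The dark chocolate block now lies flat and lengthwise along the middle of the board, and both glass doors are shut. I handed the job in at about 27 s of the 69 s allowed.

I gripped the left door's handle and slid the door open to its stop. I then lifted the block out at 56 mm grip width, lowered it onto the board in half-millimetre steps until it touched, and released it. Last, I slid the door back and pressed it against its shut stop.

**Last checks:**
- **Door:** the handle stopped 215 mm from its fully open position, against a firm stop. In the top picture it sits slightly further shut than at the start. The right door's handle has not moved.
- **Block:** the top camera puts it about 4.5 mm from the board's measured centre and 0.5° off its direction. The wrist view just before placing showed it centred to about 1 mm, so the two cameras differ by a few millimetres.
- **Other things:** by eye in the last top picture, the ivory block, cake, palette knife and sugar shaker are where they were.
- **Forces:** readings at the ends of moves peaked at about 19 N, when the block met the board. The arm ended clear of everything.

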